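# Close the wheel grinder's sliding guard

### The arm

A 6-joint arm with a two-finger parallel gripper is mounted at the origin on the work surface. World frame = base frame: x ahead of the robot, y to its left, z up, the work surface at z = 0. Lengths are in mm, angles in rad, forces in N, time in s.
With the tool pointing down it reaches from about 350 to 925 mm from the base axis. Payload 6.4 kg.
Tool frame: the origin (TCP) lies midway between the tips of the shut fingers; the grasp point (between the pads) lies 19 mm behind it; z points along the fingers, x is the direction in which the jaws open and shut, and the axes are right-handed (so a half turn about z gives the same grasp; the last joint's range is limited). The gripper opens to 94 mm and grips with 3 to 60 N. Pads are 16 mm wide; open, the fingers measure 119 mm over their backs; the gripper's body (75 mm by 177 mm) begins 78 mm behind the grasp point.
Start: joints at [1.018, 0.245, 1.558, -0, 1.339, -0.174], TCP at [240.372, 603.933, 205.455] pointing down, gripper open.
Joint ranges: [-3.13, 3.13], [-1.02, 2.26], [0.13, 2.54], [-0.95, 4.09], [0.21, 2.88], [-2.74, 2.74]. Speed limits (rad/s): [2.57, 2.57, 3.14, 3.14, 3.14, 3.14].

### API

Orientations are given as [roll, pitch, yaw] about the fixed x, y, z axes, in that order (R = Rz(yaw) Ry(pitch) Rx(roll)).
In Python, from station import ctrl gives the robot as it stands. The module is installed in compiled form; this text tells all that it offers.
- The arm moves only by the tool jog_arm, never from a script. Its arguments are lists of equal length, an entry for each row: "travel": the shift along the world's x, y, z in cm, a list of three; "delta_rot": the turn, a rotation vector about the world's x, y, z in degrees, a list of three; "grip": the opening, from -1 (shut) to 1 (fully open), so that 0 is half open. In form: {"travel": [[x, y, z], ...], "delta_rot": [[wx, wy, wz], ...], "grip": [grip, ...]}. A call has 1 to 8 rows; each row shifts and turns the pose as measured when the row begins; what a row does not reach is not made up. A row lasts 1/10 s, in which the tool goes at most 50 mm and 8.59 degrees, less where a joint would pass 70% of its speed; a pose out of reach is approached as far as the arm can. A call with a gripper value outside its range is refused whole. The fingers move at their own pace and stop on an object; "newtons" is the grip in N (left out, the last holds). Time passes only in rows, so rows that do not move let the fingers close. It gives the time, the measured TCP pose, the force and the opening at its end, in the units of the state.
- ctrl.read_state(): the state, without advancing time (a new reading comes with each control period).
- ctrl.read_camera(name): name is "scene" or "top" or "wrist"; returns (picture, depth): 400x640x3 uint8, red, green, blue; 400x640 float32, mm along the optical axis (not along the pixel's ray), 0 where there is no reading.
- ctrl.camera_params(name): a dict with "fx", "fy", "cx", "cy" (pixels), "D" ([k1, k2, p1, p2, k3] as OpenCV has them; the pictures are not rectified), "rvec" (rotation vector, rad) and "tvec" (3), from world to camera coordinates, as OpenCV has them; the wrist camera has in their place "hand_eye" (4x4, takes a point from camera to tool coordinates, whose origin is the TCP and whose axes are the tool frame's). Camera axes: x right, y down, z forward; pixel columns grow to the right and rows downward; lengths in mm; the calibration is good to about 2 mm. A picture is of the moment at which its call begins: read the wrist's pose just before it. camera_params takes no time and is no camera call.
- ctrl.hand_in(): hands the job in, once; it reports no verdict.
The state is a dict: "clock": time; "qpos": joint angles; "joint_velocities": joint speeds; "joint_torque": joint torques, N m; "tool_pos": TCP position; "eef_rot": TCP orientation; "ft_force": force on the tool from outside, world axes, zero at the start; "torque": the same for the moment, N m; "gripper_width": opening from 0.0 (shut) to 1.0 (fully open).
Only numpy, scipy, OpenCV 4.12 (cv2) and the standard library are available. Lean on these libraries where they do the work, as an engineer would, in place of code of your own. Each camera call takes 0.05 s, during which the arm holds its last target.

### The job

Work at the small bench grinder with the upright grinding wheel is finished: push its sliding guard fully shut over the wheel until the spring latch at the far end clicks in, then let go. The belt sander beside it is still in use, so leave its guard where it is.

Things in the scene. Friction and masses are not known exactly. Their poses are not given: they have to be found in the camera images.
- wheel_grip (a point): Centre of the black upright grip on the wheel grinder's guard (aluminium hood; the machine with an upright grey wheel, 100 x 20 mm). Plate 12 mm thick along the slide, 60 wide, 45 high, standing on the hood's roof, which is 22 mm below this point, 135 above the bench, and reaches 30 mm behind the grip. x = level, the way the guard slides shut, away from the robot within 20 degrees; z up.
- wheel_guard (a joint): How far the wheel grinder's guard is open, m: 0 = fully shut on its stop, 0.12 = wide open; it shuts by moving this far along the grip's x. It slides stiffly (about 3 N) and stays where left. Over the last 20 mm a ramp on its tongue lifts the latch and the push grows to about 6 to 10 N; in the last 4 mm the latch drops behind the ramp and holds it.
- wheel_latch (a joint): Height of the wheel grinder's spring latch, m: a bolt with a black round head 16 mm across in a steel housing at the far left corner of the grey base (340 x 160 mm, 60 high, fixed to the bench). 0 = down, as when nothing lifts it and again once it has caught the guard; about 0.008 while it rides over the ramp.
- belt_grip (a point): Centre of the like grip on the guard of the belt sander, the bystander: a machine of the same size, build and axes, but with a low flat brown sanding belt (100 mm long, 60 wide, 36 high) in place of the wheel. This guard is to stay where it is.

How it is judged:
By the outcome, as a careful person would: the job done as asked, in the order asked, and still so for the second after the job is handed in, with the robot touching nothing.
It also fails if it takes over 35 s, if anything falls off the work surface, if the arm or the gripper's body presses on something with over 40 N, if the wrist force passes 120 N, or if a joint passes its speed limit or range.

## Working session

There is one attempt and no reset: what is moved stays moved. The work goes in short steps, Python scripts to look and compute and a tool call to move; the robot and the scene stay as the last step left them, time stands still between calls to the robot, and variables do not carry over. Pictures are saved under pics/ and viewed, and the job is handed in when it is done.

Besides the shell and the picture viewer there is one more tool, called after "Call:" by a JSON object that holds its "name" and its "arguments". jog_arm: Moves the arm, as the interface text tells. Its arguments: {"type":"object","properties":{"travel":{"type":"array","items":{"type":"array","items":{"type":"number"}}},"delta_rot":{"type":"array","items":{"type":"array","items":{"type":"number"}}},"grip":{"type":"array","items":{"type":"number"}},"newtons":{"type":"number"}},"required":["travel","delta_rot","grip"]}

```bash
mkdir -p pics
python3 - <<'E'
from station import ctrl
import cv2,numpy as np
for n in("scene","top"):
    p,d=ctrl.read_camera(n); cv2.imwrite(f"pics/{n}0.png",p[:,:,::-1]); np.save(f"{n}_d.npy",d); print(n,ctrl.camera_params(n))
s=ctrl.read_state();print(s)
E
```

```text
scene {'fx': 431.96601676478633, 'fy': 431.96601676478633, 'cx': 322.53959106798925, 'cy': 202.72518507876063, 'D': array([-0.09824484,  0.        ,  0.        ,  0.        ,  0.        ]), 'rvec': array([ 1.49684518,  2.26362385, -0.69954897]), 'tvec': array([ 241.20103271, -445.09876994, 1404.95517832])}
top {'fx': 444.9977110042118, 'fy': 444.9977110042118, 'cx': 324.5224095765858, 'cy': 210.244965208382, 'D': array([-0.02251115,  0.        ,  0.        ,  0.        ,  0.        ]), 'rvec': array([ 2.17915075, -2.12549281,  0.19792389]), 'tvec': array([  7.62666882, 714.13339266, 905.294942  ])}
{'clock': 0.1, 'qpos': array([ 1.01786334e+00,  2.45732807e-01,  1.55886364e+00,  5.41490827e-06,
        1.33872813e+00, -1.74086165e-01]), 'joint_velocities': array([ 0.00045638, -0.00299662, -0.00268749, -0.00069583, -0.00027357,
       -0.0005772 ]), 'joint_torque': array([ 5.24587249e-04, -4.16913915e+01, -3.15525734e+01,  6.86810352e-02,
        3.10015096e-02, -3.42684780e-05]), 'tool_pos': array([240.09991822, 603.45083791, 204.47818103]), 'eef_rot': array([-3.14128748e+00,  1.70483458e-03,  1.19194851e+00]), 'ft_force': array([-0.30283787,  0.31209805,  0.65829761]), 'torque': array([ 0.0347379 ,  0.01958259, -0.01982204]), 'gripper_width': 0.9979522391838196}
```

View pics/scene0.png

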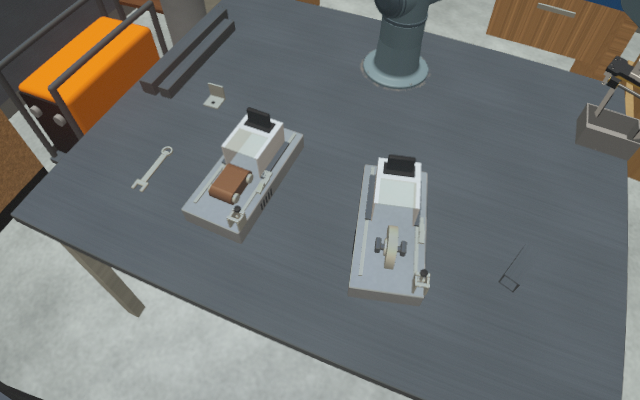

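View pics/top0.png

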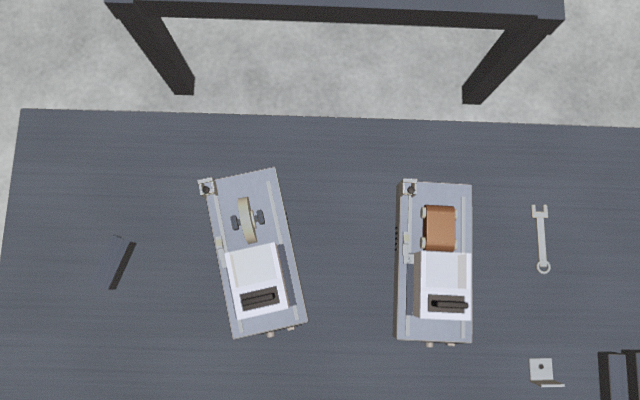

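The wheel grinder is the right-hand machine in the scene picture (grip at about 402,165; latch 423,278). In the top picture it is the left one (grip about 260,297; latch 207,187). The belt sander is the other machine. Next I'll measure these points.

```bash
cat > h.py <<'E'
import cv2,numpy as np
from station import ctrl
def deproj(n,uv,d,c=None):
    c=c or ctrl.camera_params(n)
    K=np.array([[c['fx'],0,c['cx']],[0,c['fy'],c['cy']],[0,0,1]])
    uv=np.asarray(uv,float).reshape(-1,1,2)
    x=cv2.undistortPoints(uv,K,c['D']).reshape(-1,2)
    P=np.c_[x,np.ones(len(x))]*np.asarray(d).reshape(-1,1)
    R=cv2.Rodrigues(c['rvec'])[0]
    return (P-c['tvec'])@R
E
python3 - <<'E'
from h import *
d=np.load("top_d.npy"); im=cv2.imread("pics/top0.png")
cv2.imwrite("pics/topc.png",cv2.resize(im[155:350,180:320],None,fx=3,fy=3,interpolation=cv2.INTER_CUBIC))
vv,uu=np.mgrid[0:400,0:640]
P=deproj("top",np.c_[uu.ravel(),vv.ravel()],d.ravel()).reshape(400,640,3)
np.save("P.npy",P)
for u,v in [(260,297),(250,301),(270,295),(250,265),(260,280),(207,190),(245,320),(448,305)]: print((u,v),P[v,u].round(1))
for nm,(a,b) in dict(wheel=(190,320),belt=(395,490)).items():
    m=np.zeros((400,640),bool);m[150:350,a:b]=1
    for z0,z1 in((172,190),(125,145)):
        k=m&(P[...,2]>z0)&(P[...,2]<z1)
        q=P[k]; r=cv2.minAreaRect(q[:,:2].astype(np.float32)); print(nm,z0,len(q),np.median(q[:,2]),r,cv2.boxPoints(r).round(0).tolist())
E
```

```text
(260, 297) [531.5 142.1 180.5]
(250, 301) [524.  159.8 180.8]
(270, 295) [535.5 124.2 180.2]
(250, 265) [590.2 169.4 133.1]
(260, 280) [561.9 148.7 134.4]
(207, 190) [739.8 266.6 112.8]
(245, 320) [479.  185.1  54.9]
(448, 305) [ 524.2 -202.4  178.8]
wheel 172 219 178.94574351479648 ((526.986083984375, 147.98828125), (12.006114959716797, 59.38751220703125), 14.154121398925781) [[514.0, 175.0], [528.0, 118.0], [540.0, 121.0], [526.0, 178.0]]
wheel 125 3310 134.59252131758745 ((560.8231201171875, 157.11940002441406), (130.49221801757812, 99.69347381591797), 14.094079971313477) [[485.0, 190.0], [510.0, 93.0], [636.0, 125.0], [612.0, 221.0]]
belt 172 207 179.16343193530406 ((526.1206665039062, -210.29000854492188), (11.100910186767578, 59.51921463012695), 1.231817603111267) [[520.0, -181.0], [521.0, -240.0], [532.0, -240.0], [531.0, -180.0]]
belt 125 3210 134.66926841395588 ((560.412841796875, -212.40882873535156), (101.29680633544922, 128.94625854492188), 88.54678344726562) [[495.0, -261.0], [624.0, -265.0], [626.0, -163.0], [497.0, -160.0]]
```

View pics/topc.png

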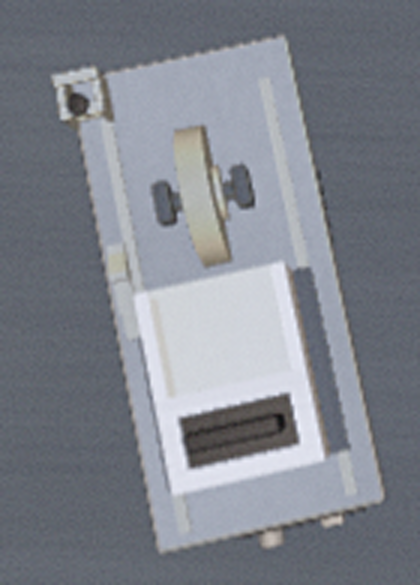

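Call:
{"name": "jog_arm", "arguments": {"travel": [[2.4, -3.8, 0.4], [2.4, -3.8, 0.4], [2.4, -3.8, 0.4], [2.4, -3.8, 0.4], [2.4, -3.8, 0.4], [2.4, -3.8, 0.4], [2.4, -3.8, 0], [2.4, -3.8, 0]], "delta_rot": [[0, 0, -4.5], [0, 0, -4.5], [0, 0, -4.5], [0, 0, -4.5], [0, 0, -4.5], [0, 0, -4.5], [0, 0, -4.5], [0, 0, -4.5]], "grip": [0.2, 0.2, 0.2, 0.2, 0.2, 0.2, 0.2, 0.2], "newtons": 30}}

```text
clock: 0.9
tool_pos: [431.9, 289.9, 224.8]
eef_rot: [-3.14, 0.007, 0.549]
ft_force: [1.0, -0.5, -0.7]
gripper_width: 0.601
```

Call:
{"name": "jog_arm", "arguments": {"travel": [[2.4, -3.6, 0], [2.4, -3.6, 0], [2.4, -3.6, 0], [1.9, -2.8, 0], [0, 0, 0]], "delta_rot": [[0, 0, -4.4], [0, 0, -4.4], [0, 0, -4.4], [0, 0, -3.2], [0, 0, 0]], "grip": [0.2, 0.2, 0.2, 0.2, 0.2]}}

```text
clock: 1.4
tool_pos: [526.4, 143.1, 223.3]
eef_rot: [-3.14, 0.009, 0.243]
ft_force: [-0.5, 1.3, 0.3]
gripper_width: 0.602
```

Run:
```python
from h import *
s=ctrl.read_state();print(s['clock'],s['tool_pos'],s['eef_rot'],s['ft_force'])
p,d=ctrl.read_camera("wrist"); cv2.imwrite("pics/w1.png",p[:,:,::-1])
c=ctrl.camera_params("wrist")
from scipy.spatial.transform import Rotation as Ro
K=np.array([[c['fx'],0,c['cx']],[0,c['fy'],c['cy']],[0,0,1]])
vv,uu=np.mgrid[0:400,0:640]
x=cv2.undistortPoints(np.c_[uu.ravel(),vv.ravel()].astype(float).reshape(-1,1,2),K,c['D']).reshape(-1,2)
Q=np.c_[x,np.ones(len(x))]*d.reshape(-1,1)
H=np.array(c['hand_eye']);Q=Q@H[:3,:3].T+H[:3,3]
R=Ro.from_euler('xyz',s['eef_rot']).as_matrix()
W=Q@R.T+s['tool_pos']
k=(d.ravel()>0)&(W[:,2]>172)&(W[:,2]<190)&(np.hypot(W[:,0]-527,W[:,1]-148)<60)
q=W[k];print(len(q),np.median(q[:,2]),cv2.minAreaRect(q[:,:2].astype(np.float32)) if len(q) else 0)
print(H.round(2))
```

```text
1.4 [526.41580442 143.13390184 223.25371247] [-3.14031677  0.00897528  0.2426308 ] [-0.47133513  1.32500907  0.27090343]
1262 179.24183909905872 ((526.4378051757812, 150.68035888671875), (11.776294708251953, 58.849586486816406), 13.761419296264648)
[[   1.      0.      0.     -0.66]
 [  -0.      0.97    0.26  -74.5 ]
 [   0.     -0.26    0.97 -178.87]
 [   0.      0.      0.      1.  ]]
```

View pics/w1.png

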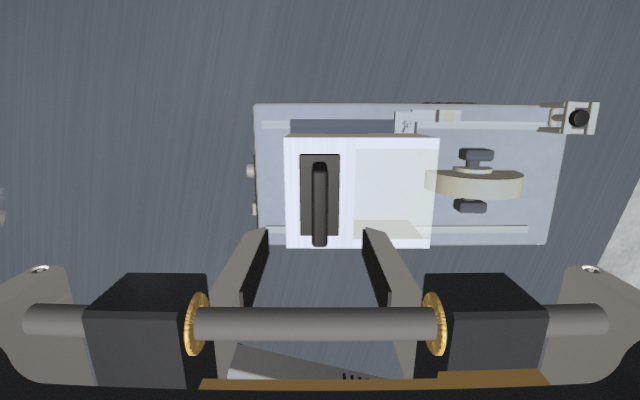

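The wrist view shows the grip (320,200) between the open jaws, with the wheel to its right. It puts the grip at (526.5, 150), yaw 13.8°, within 3 mm of the top camera's measurement. I'll descend with the jaws straddling it.

Call:
{"name": "jog_arm", "arguments": {"travel": [[0.1, 0.6, -1.5], [0, 0, -2], [0, 0, -2], [0, 0, -1.5], [0, 0, -0.8], [0, 0, 0]], "delta_rot": [[0, 0, 0], [0, 0, 0], [0, 0, 0], [0, 0, 0], [0, 0, 0], [0, 0, 0]], "grip": [0.2, 0.2, 0.2, 0.2, 0.2, 0.2]}}

```text
clock: 2.05
tool_pos: [520.3, 158.6, 136.6]
eef_rot: [-3.137, 0.015, 0.257]
ft_force: [0.6, -0.1, 0.5]
gripper_width: 0.601
```

Call:
{"name": "jog_arm", "arguments": {"travel": [[0.6, -0.8, 0.7], [0, 0, 0]], "delta_rot": [[0, 0, -0.5], [0, 0, 0]], "grip": [0.2, 0.2]}}

```text
clock: 2.25
tool_pos: [526.4, 151.5, 144.5]
eef_rot: [-3.137, 0.014, 0.25]
ft_force: [0.8, 0.1, -0.5]
gripper_width: 0.602
```

Well placed. I'll close on the grip.

Call:
{"name": "jog_arm", "arguments": {"travel": [[0, 0, 0], [0, 0, 0], [0, 0, 0], [0, 0, 0], [0, 0, 0]], "delta_rot": [[0, 0, 0], [0, 0, 0], [0, 0, 0], [0, 0, 0], [0, 0, 0]], "grip": [-1, -1, -1, -1, -1], "newtons": 30}}

```text
clock: 2.75
tool_pos: [528.4, 151.2, 147.4]
eef_rot: [-3.138, 0.009, 0.249]
ft_force: [0.0, -0.2, 0.2]
gripper_width: 0.212
```

Call:
{"name": "jog_arm", "arguments": {"travel": [[0, 0, 0], [0, 0, 0], [0, 0, -0.2]], "delta_rot": [[0, 0, 0], [0, 0, 0], [0, 0, 0]], "grip": [-1, -1, -1]}}

```text
clock: 3.05
tool_pos: [529.5, 151.5, 147.4]
eef_rot: [-3.138, 0.006, 0.248]
ft_force: [-2.7, -0.2, 13.5]
gripper_width: 0.122
```

Call:
{"name": "jog_arm", "arguments": {"travel": [[0.97, 0.24, 0], [0.97, 0.24, 0], [0.97, 0.24, 0], [0.97, 0.24, 0]], "delta_rot": [[0, 0, 0], [0, 0, 0], [0, 0, 0], [0, 0, 0]], "grip": [-1, -1, -1, -1]}}

```text
clock: 3.45
tool_pos: [569.5, 161.4, 147.4]
eef_rot: [-3.138, 0.008, 0.248]
ft_force: [-3.7, -1.3, 2.9]
gripper_width: 0.125
```

Call:
{"name": "jog_arm", "arguments": {"travel": [[0.97, 0.24, 0], [0.97, 0.24, 0], [0.97, 0.24, 0], [0.97, 0.24, 0], [0.97, 0.24, 0]], "delta_rot": [[0, 0, 0], [0, 0, 0], [0, 0, 0], [0, 0, 0], [0, 0, 0]], "grip": [-1, -1, -1, -1, -1]}}

```text
clock: 3.95
tool_pos: [623.0, 174.8, 147.5]
eef_rot: [-3.138, 0.007, 0.248]
ft_force: [-2.4, -0.1, 2.7]
gripper_width: 0.123
```

Call:
{"name": "jog_arm", "arguments": {"travel": [[0.5, 0.12, 0], [0.5, 0.12, 0]], "delta_rot": [[0, 0, 0], [0, 0, 0]], "grip": [-1, -1]}}

```text
clock: 4.15
tool_pos: [633.2, 177.3, 147.4]
eef_rot: [-3.137, 0.012, 0.249]
ft_force: [-7.7, -2.3, 6.0]
gripper_width: 0.128
```

Call:
{"name": "jog_arm", "arguments": {"travel": [[0.5, 0.12, 0], [0.5, 0.12, 0]], "delta_rot": [[0, 0, 0], [0, 0, 0]], "grip": [-1, -1]}}

```text
clock: 4.35
tool_pos: [643.2, 179.8, 147.4]
eef_rot: [-3.137, 0.014, 0.249]
ft_force: [-3.3, -0.4, 1.8]
gripper_width: 0.132
```

Call:
{"name": "jog_arm", "arguments": {"travel": [[0.2, 0.05, 0], [0.2, 0.05, 0]], "delta_rot": [[0, 0, 0], [0, 0, 0]], "grip": [-1, -1]}}

```text
clock: 4.55
tool_pos: [648.4, 181.1, 147.4]
eef_rot: [-3.137, 0.013, 0.249]
ft_force: [-11.6, -2.9, 8.4]
gripper_width: 0.127
```

Call:
{"name": "jog_arm", "arguments": {"travel": [[0.2, 0.05, 0], [0.2, 0.05, 0]], "delta_rot": [[0, 0, 0], [0, 0, 0]], "grip": [-1, -1]}}

```text
clock: 4.75
tool_pos: [648.2, 181.0, 147.4]
eef_rot: [-3.138, 0.027, 0.249]
ft_force: [-11.4, -3.4, 6.9]
gripper_width: 0.13
```

Run:
```python
from h import *
p,d=ctrl.read_camera("scene"); cv2.imwrite("pics/s2.png",cv2.resize(p[140:310,330:460,::-1],None,fx=3.5,fy=3.5,interpolation=cv2.INTER_CUBIC))
```

```text
(no output)
```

View pics/s2.png

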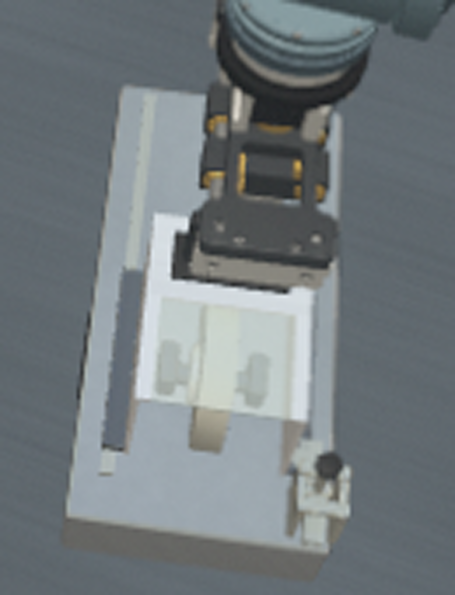

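Call:
{"name": "jog_arm", "arguments": {"travel": [[0.5, 0.12, 0], [0.5, 0.12, 0]], "delta_rot": [[0, 0, 0], [0, 0, 0]], "grip": [-1, -1]}}

```text
clock: 5.0
tool_pos: [647.9, 181.0, 147.2]
eef_rot: [-3.138, 0.058, 0.251]
ft_force: [-22.9, -6.3, 13.2]
gripper_width: 0.138
```

Run:
```python
from h import *
print(ctrl.read_state()['tool_pos'])
P0=np.load("P.npy")
p,d=ctrl.read_camera("top"); cv2.imwrite("pics/t2.png",cv2.resize(p[155:350,180:320,::-1],None,fx=3,fy=3,interpolation=cv2.INTER_CUBIC))
vv,uu=np.mgrid[0:400,0:640]
P=deproj("top",np.c_[uu.ravel(),vv.ravel()],d.ravel()).reshape(400,640,3)
for Q in(P0,P):
    a=Q[165:195,195:220]; k=a[...,2]>80; print('latch',np.sort(a[...,2][k])[-25:].round(1), a[k].mean(0).round(1))
    e=Q[150:350,190:320].reshape(-1,3); e=e[(e[:,2]>130)&(e[:,2]<140)]; c,s=np.cos(.241),np.sin(.241)
    print('hood front along',np.percentile(e[:,0]*c+e[:,1]*s,[98,99,99.7]))
    e=Q[150:350,190:320].reshape(-1,3); e=e[(e[:,2]>50)&(e[:,2]<65)];print('base', np.percentile(e[:,0]*c+e[:,1]*s,[.3,1,99,99.7]))
```

```text
[647.87468696 180.99242212 147.22308207]
latch [ 112.8  112.8  112.8  112.8  113.1  113.2  113.4  113.4  113.5  113.5
  113.6  113.7  113.8  113.9  113.9  114.1  114.2  114.3  114.3  114.4
  114.9  115.1  115.3  115.8 1004.6] [749.1 270.8 105. ]
hood front along [644.74736261 645.84815761 646.80772277]
base [476.04729624 478.7058959  813.50917531 815.39391658]
latch [ 465.6  465.7  465.7  465.7  465.8  465.8  465.9  466.   466.   466.1
  466.1  466.2  466.3  466.4  466.5  466.6  466.7  466.7  466.9  467.3
  467.4  467.6  467.9 1004.6 1004.6] [680.4 182.3 461.2]
hood front along [736.47575909 745.05344526 769.79717898]
base [475.77757565 478.15978013 811.34329739 814.98547111]
```

View pics/t2.png

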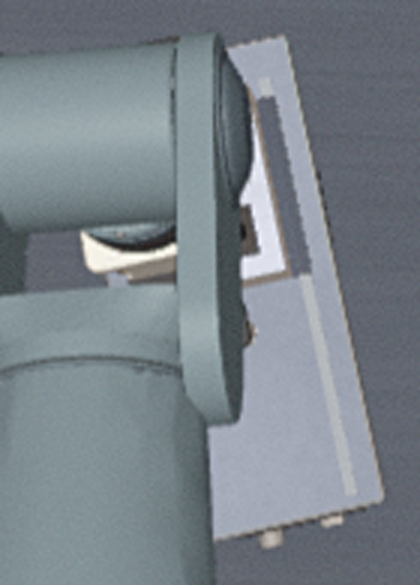

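The guard didn't move under a 24 N push after travelling about 121 mm, so it is on its stop. The top picture has the latch hidden behind the arm. I'll ease off, open and lift clear.

Call:
{"name": "jog_arm", "arguments": {"travel": [[0, 0, 0], [0, 0, 0], [0, 0, 0], [0, 0, 0], [0, 0, 0]], "delta_rot": [[0, 0, 0], [0, 0, 0], [0, 0, 0], [0, 0, 0], [0, 0, 0]], "grip": [-1, 0.1, 0.1, 0.1, 0.1]}}

```text
clock: 5.55
tool_pos: [647.1, 180.7, 146.0]
eef_rot: [-3.138, 0.062, 0.251]
ft_force: [0.2, 0.2, 0.6]
gripper_width: 0.444
```

Call:
{"name": "jog_arm", "arguments": {"travel": [[0, 0, 1], [0, 0, 2], [0, 0, 3], [0, 0, 3], [-3, 0, 2], [-4, 2, 0], [-4, 3, 0], [-4, 3, 0]], "delta_rot": [[0, 0, 0], [0, 0, 0], [0, 0, 0], [0, 0, 0], [0, 0, 0], [0, 0, 0], [0, 0, 0], [0, 0, 0]], "grip": [0.1, 0.1, 0.1, 0.1, 0.1, 0.1, 0.1, 0.1]}}

```text
clock: 6.35
tool_pos: [496.7, 258.8, 264.5]
eef_rot: [-3.138, 0.057, 0.243]
ft_force: [0.9, 0.7, 0.3]
gripper_width: 0.556
```

Call:
{"name": "jog_arm", "arguments": {"travel": [[-4, 4, 0], [-3, 4, 0], [-2, 4, 0], [0, 4, 0], [0, 4, 0], [0, 3, 0], [0, 0, 0]], "delta_rot": [[0, 0, 0], [0, 0, 0], [0, 0, 0], [0, 0, 0], [0, 0, 0], [0, 0, 0], [0, 0, 0]], "grip": [0.1, 0.1, 0.1, 0.1, 0.1, 0.1, 0.1]}}

```text
clock: 7.05
tool_pos: [403.5, 494.0, 273.0]
eef_rot: [-3.134, 0.046, 0.249]
ft_force: [-0.5, -0.3, 0.1]
gripper_width: 0.549
```

Run:
```python
from h import *
s=ctrl.read_state();print(s['clock'],s['tool_pos'],s['ft_force'])
p,d=ctrl.read_camera("top"); cv2.imwrite("pics/t3.png",p[:,:,::-1])
vv,uu=np.mgrid[0:400,0:640]
P=deproj("top",np.c_[uu.ravel(),vv.ravel()],d.ravel()).reshape(400,640,3)
P0=np.load("P.npy")
for Q in(P0,P):
  a=Q[175:198,198:218]; z=a[...,2][(a[...,2]>80)&(a[...,2]<150)]; print('latch',np.sort(z)[-30::3].round(1))
  for a,b in((190,320),(395,490)):
    q=Q[150:350,a:b].reshape(-1,3);q=q[(q[:,2]>172)&(q[:,2]<190)]
    if len(q): print(len(q),cv2.minAreaRect(q[:,:2].astype(np.float32)))
p,d=ctrl.read_camera("scene"); cv2.imwrite("pics/s3.png",cv2.resize(p[140:310,170:460,::-1],None,fx=2.7,fy=2.7,interpolation=cv2.INTER_CUBIC))
```

```text
7.05 [403.53478268 493.96282381 273.04925936] [-0.50417068 -0.27861686  0.1280919 ]
latch [112.4 112.7 112.8 112.8 113.4 113.5 113.8 114.1 114.3 115.1]
219 ((526.986083984375, 147.98828125), (12.006114959716797, 59.38751220703125), 14.154121398925781)
207 ((526.1206665039062, -210.29000854492188), (11.100910186767578, 59.51921463012695), 1.231817603111267)
latch [131.7 132.5 132.9 133.2 133.9 134.2 134.6 135.  135.8 136.5]
217 ((647.909912109375, 178.36669921875), (12.426506042480469, 59.290306091308594), 14.122148513793945)
205 ((526.062744140625, -210.48106384277344), (11.201807022094727, 60.039363861083984), 0.7952446937561035)
```

View pics/t3.png

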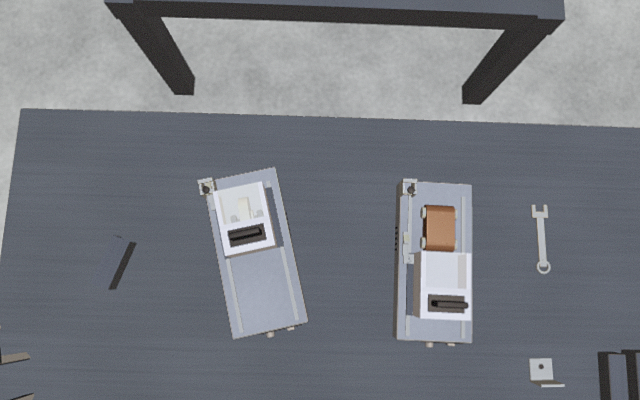

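View pics/s3.png

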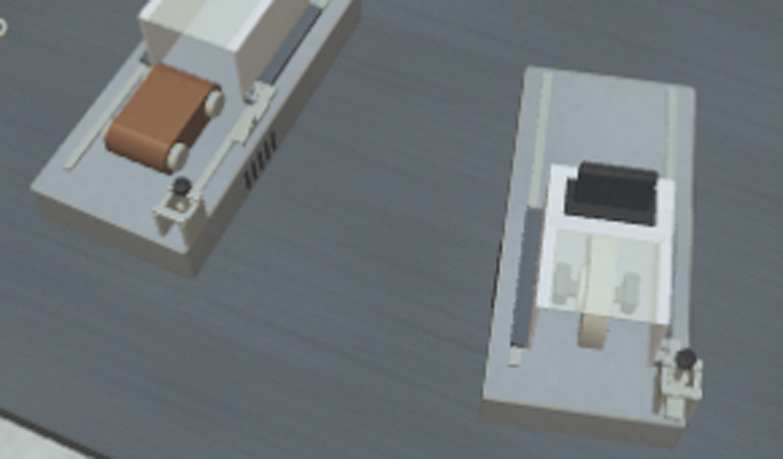

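The guard is shut and the belt guard hasn't moved. The latch height sample was contaminated by hood pixels, so I'll check the bolt head on its own.

Run:
```python
from h import *
P0=np.load("P.npy"); D0=np.load("top_d.npy")
p,d=ctrl.read_camera("top");s,sd=ctrl.read_camera("scene")
o=cv2.imread("pics/top0.png");so=cv2.imread("pics/scene0.png")
dd=np.median([d,ctrl.read_camera("top")[1]],0)
print((dd-D0)[182:196,200:214].round(0).astype(int)); print(D0[182:196,200:214].round(0).astype(int))
z=lambda a:cv2.resize(a,None,fx=9,fy=9,interpolation=cv2.INTER_CUBIC)
cv2.imwrite("pics/cmp.png",np.vstack([np.hstack([z(so[260:292,405:445]),z(s[260:292,405:445,::-1])]),np.hstack([z(o[175:205,190:230]),z(p[175:205,190:230,::-1])])]))
```

```text
[[  -1    1    2    2   -2    2    1    1   -8   -9  -15   -3    2    2]
 [   0    0    1    1   -2  -11  -11  -10   -8  -10 -483    1    2    1]
 [   0    1    0    1   -4  -14  -13  -14  -15  -12  -18    4   -1    2]
 [   0   -2    0    0   -2  -13  -12  -16  -13  -14  -19   -3    1    0]
 [  -2   -3   -2   -2   -1   -2    2  -18  -17  -18  -16    0    1   -3]
 [   1   -1    2    2    2    1    3    2    0  -21  -21   -1   -1    2]
 [   0    2   -1    0    2    0    1    3    0  -21  -21  -15    0   -3]
 [  -3   -1   -1   -1    1   -1   -3   -3    2   -2    1    0   -2    0]
 [   1    2    2    0    0    2    1    0   -1   -1   -3   -2    3    0]
 [   0    1    4    3   -1    1    0    0    2   -4   -2   -4   -1   -3]
 [  -1   -4   -1   -1   -4    1    2   -6    0   -2    0    0    1  -36]
 [  -6    3    2    1 -453    0    2   -2   -1   -2   -2   -3    2  -44]
 [  -1    2   -1    2   -1   -2    2   -1    1    0    0   -1    4  -73]
 [  -3    1   -1    0   -1   -3    2    2  -13   -7   -9   -8  -12  -73]]
[[ 918  916  915  917  918  917  920  923  960  959  964  924  922  928]
 [ 9
[... 245 characters left out ...]
4  904  959  958  960  956  920  921  924]
 [ 920  922  902  902  902  903  902  900  906  961  958  923  921  922]
 [ 919  921  904  903  903  902  903  901  902  958  957  957  920  922]
 [ 923  921  904  903  901  904  905  905  901  908  915  917  918  916]
 [ 920  903  901  903  902  903  903  902  904  909  918  916  916  914]
 [ 915  914  899  901  902  901  901  902  904  913  915  915  914  917]
 [ 915  917  903  902  906  901  900  905  906  915  917  914  915  916]
 [ 918  913  912  912  905  903  902  909  918  919  937  937  938  925]
 [ 914  912  914  912  917  937  935  936  935  938  940  938  937  954]
 [1017  918  921  925  935  948  935  938  959  955  955  955  958  953]]
```

View pics/cmp.png

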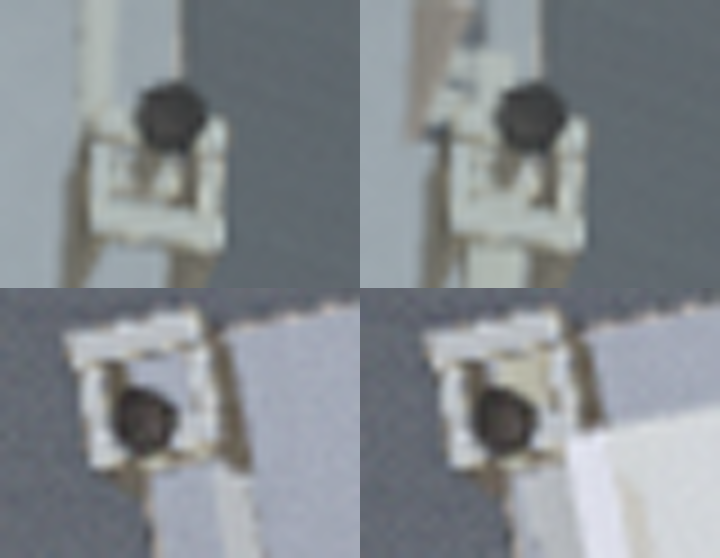

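The bolt head is at its original height: the depth change over the head is about 0 mm, where a lifted bolt would show −8, and the scene pixels are the same. The ramp end of the tongue is past the bolt and inside the housing, so the latch has caught. The arm is clear, so I'll hand in.

```bash
python3 -c "
from station import ctrl
s=ctrl.read_state();print(s['clock'],s['joint_velocities'].round(3),s['ft_force'].round(1));print(ctrl.hand_in())"
```

```text
7.3 [-0.005 -0.002  0.003  0.    -0.002 -0.   ] [-0.1 -0.9 -0.1]
the job is handed in; nothing more can be done
None
```

The wheel grinder's guard is shut and latched. I gripped it, pushed it along its slide until it hit the stop, let go and moved the arm clear. I handed in at 7.3 s.

- **Guard shut:** Near the end the push rose to about 8 N, fell to about 3 N as the ramp passed the latch, then met a firm stop. It did not move under a 24 N push.
- **Latch:** After I let go, the bolt head was back at its original height (depth change about 0 mm). The tongue's ramp could be seen past the bolt, inside the housing.
- **Belt sander:** Its guard moved less than 0.3 mm, which is within measurement noise.
- **One disagreement:** The top camera put the guard's travel at about 125 mm against the stated 120 mm, while the arm measured about 122 mm. I put the camera figure down mostly to calibration error. My first latch height reading was also wrong because it picked up part of the hood, so I measured the bolt head again on its own.

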